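# Put the whetstone away through the holder's sprung dust flap

### The job

Put the whetstone, which stands on end at the left of the bench, away in the grey sheet-metal holder in front of the grinder: keeping it upright, push its lower end down through the sprung flap in the mouth without forcing it against the holder, and on down against the springs until it meets the sprung pad inside, whose depth is not known and has to be felt. Press it home on the pad for a moment with about 15 N, never so hard (over 20 N) that the pad is driven to the end of its travel, then let go so that the stone stays standing on the pad. Leave the other things on the bench where they are.

Things in the scene. Friction and masses are not known exactly. Their poses are not given: they have to be found in the camera images.
- whetstone: mottled grey-brown block 32 x 26 x 110 mm, about 0.35 kg, standing on its 32 x 26 end in the left half of the bench's front strip. Origin on one broad 32 x 110 face, at half its height. Own y is the long axis (up as it stands), own x runs along the 32 mm side, own z along the 26 mm side, into the stone from the origin's face
- stone_foot (a point): centre of the whetstone's lower end face (axes as the whetstone's); on the bench at the start
- stone_top (a point): centre of the whetstone's upper end face, 110 mm above stone_foot (axes as the whetstone's)
- stone_holder: fixed upright well of grey painted sheet metal, 46 x 42 mm outside, 100 mm high, on a 66 x 60 mm foot plate, in front of the grinder. Origin at the centre of its underside, z up, x away from the flap's hinge, y along the hinge. Inside it is open 40 mm along x (-20 to +20) and 36 mm along y (-18 to +18); above the rim a flared lip, to 110 mm up, widens it by 5 mm on all but the hinge side
- holder_mouth (a point): centre of the holder's rim, 100 mm above its underside (axes as the holder's). The stone goes in with its 32 mm side along the holder's y, either way round, clear of the hinge: its middle at about x = +6 mm, y = 0
- flap (a joint): angle of the steel flap, 37 mm long and 33 mm wide, that closes the mouth; hinged along y at x = -19 mm, 98 mm up. 0 = shut and level, grows as it swings down into the well, to 1.45; about 1.2 when leaning on the stone. A spring shuts it: about 1 N at its edge to start it, about 4 N of side push on the stone once in, which rubs and can hold the stone up when let go
- flap_edge (a point): middle of the flap's free edge, 37 mm from the hinge line
- pad (a joint): how far the rubber-faced sprung pad in the well is pressed down, in m: 0 = untouched, end of travel 0.010; about 2.5 N per mm (the stone's weight counts). The pad lies level, 30 x 34 mm, somewhere 50 to 70 mm below the rim, set differently each time and unseen under the flap; the stone then stands 40 to 60 mm out of the rim, less when pressed
- sanding_block: black rubber sanding block with a tan top, 32 x 50 x 18 mm, lying at the left of the bench; leave it alone. Origin under its centre
- pocket_tin: flat pale tin with a dark label on its lid, 68 x 98 x 22 mm, lying at the far left; leave it alone. Origin under its centre
- blade_box: small cream card box, 22 x 62 x 13 mm, lying left of the holder; leave it alone. Origin under its centre

How it is judged:
On the way, in this order (a step that is already met when the one before it is completed fails the run):
1. the whetstone is lifted off the bench, upright (height (world z) of stone_foot above 0.04 m and angle between stone_foot's own y axis and vertical below 0.3 rad), for 0.2 s.
2. its lower end is past the flap, inside the well, with the flap pushed open (z of stone_foot in the frame of stone_holder below 0.08 m and x of stone_foot in the frame of stone_holder between -0.012 and 0.018 m and y of stone_foot in the frame of stone_holder between -0.012 and 0.012 m and value of joint flap above 0.7 rad), for 0.2 s.
3. the stone is pressed home on the sprung pad, which gives at least 3.5 mm (value of joint pad above 0.0035 m and z of stone_foot in the frame of stone_holder below 0.06 m), for 0.3 s.
At the end, for the whole second after the job is handed in: The whetstone stands in the holder's well, past the flap, at rest and within 0.2 rad of upright, its weight on the sprung pad (pad pressed at least 0.6 mm), the flap leaning on it, and nothing holds it (value of joint pad above 0.0006 m and value of joint flap above 0.7 rad and z of stone_foot in the frame of stone_holder below 0.06 m and x of stone_foot in the frame of stone_holder between -0.012 and 0.018 m and y of stone_foot in the frame of stone_holder between -0.012 and 0.012 m and angle between stone_foot's own y axis and vertical below 0.2 rad and linear speed of whetstone below 0.01 m/s); the robot touches nothing.
It fails at once if the pad is driven to the end of its travel (more than 9 mm, about 22 N on the pad) (value of joint pad above 0.009 m).
It fails at once if the stone is forced against the holder or its flap (more than 30 N) (contact force between whetstone and stone_holder above 30 N).
It fails at once if another thing on the bench is moved more than 20 mm (distance of any of sanding_block, pocket_tin, blade_box from where it was at the start of the episode above 0.02 m).
It also fails if it takes over 58 s, if anything falls off the work surface, if the arm or the gripper's body presses on something with over 40 N, if the wrist force passes 120 N, or if a joint passes its speed limit or range.

### The arm

A 6-joint arm with a two-finger parallel gripper is mounted at the origin on a cart in front of the work surface, level with it; the furniture and walls round the work are solid. World frame = base frame: x ahead of the robot, y to its left, z up, the work surface at z = 0. Lengths are in m, angles in rad, forces in N, time in s.
With the tool pointing down it reaches from about 0.325 to 0.775 m from the base axis. Payload 5.5 kg.
Tool frame: the origin (TCP) lies between the finger pads; the fingertips stand 8 mm ahead of it and the grasp point (between the pads) lies 11 mm behind it (tcp_to_tips is the distance from the TCP to the fingertips, in m); z points along the fingers, y is the line along which they close (so a half turn about z gives the same grasp; the last joint's range is limited). The gripper opens to 88 mm and grips with 3 to 60 N. Pads are 20 mm wide; open, the fingers measure 115 mm over their backs; the gripper's body (75 mm by 178 mm) begins 61 mm behind the grasp point.
Start: joints at [-0.057, 0.091, 1.231, -0, 1.82, -0.057], TCP at [0.6, -0, 0.231] pointing down, gripper open.
Joint ranges: [-2.87, 2.87], [-0.86, 2.18], [0.17, 2.46], [-1.51, 4.65], [0.06, 2.69], [-2.65, 2.65]. Speed limits (rad/s): [2.57, 2.57, 3.01, 3.14, 3.14, 3.14].

### API

Orientations are given as a unit quaternion [w, x, y, z].
In Python, from bench import * gives the robot as it stands. Calls block until the motion is done:
- move_to(position, orientation): joint-space move of the TCP to a pose.
- move_l(position, speed=0.15, orientation=None): straight line of the TCP; orientation=None keeps the orientation; speed is the mean speed in m/s.
- movej(angles): joint-space move.
- gripper_open() and close(): open the fingers fully, or close them until they stop; the grip force is fixed at half the most.
- hold(seconds).
- inverse_kinematics(position, orientation): joint angles nearest the present ones, or None.
- state(): the state.
- get_image(name): name is "scene" or "side" or "wrist"; returns a dict with "frame" (480x640x3 uint8, blue, green, red), "depth" (480x640 float32, m along the optical axis (not along the pixel's ray), 0 where there is no reading), "camera_matrix" (3x3 intrinsics, pixels), "view" (4x4, takes a point from world to camera coordinates). Camera axes: x right, y up, looking along -z (the intrinsics and any distortion apply to the point x, -y, -z); pixel columns grow to the right and rows downward; lengths in m; the calibration is good to about 2 mm. A picture is of the moment at which its call begins.
A pose or a line that the arm cannot do raises IKError and nothing moves.
- job_done(): hands the job in; it is judged then, once.
The state is a dict: "time": time; "joint_pos": joint angles; "dq": joint speeds; "joint_torque": joint torques, N m; "ee_pos": TCP position; "ee_rot": TCP orientation; "ft_force": force on the tool from outside, world axes, zero at the start; "moment": the same for the moment, N m; "finger_gap": finger opening in m; "finger_force": force on a finger pad.
Only numpy, scipy, OpenCV 4.12 (cv2) and the standard library are available. Lean on these libraries where they do the work, as an engineer would, in place of code of your own. Each camera call takes 0.05 s, during which the arm holds its last target. There are 200 camera calls.

## Working session

There is one attempt and no reset: what is moved stays moved. The work goes in short steps, each a Python script; the robot and the scene stay as the last script left them, time stands still between calls to the robot, and variables do not carry over. Pictures are saved under pics/ and viewed, at most 10 in all, crops included, and the job is handed in when it is done.

```bash
mkdir -p pics; ls
python3 - <<'E'
from bench import *
import numpy as np, cv2
for n in ("scene","side"):
    d=get_image(n); cv2.imwrite(f"pics/{n}0.png",d["frame"]); np.savez(f"{n}0.npz",**d)
    print(n,d["camera_matrix"],d["view"],d.keys())
print(state())
E
```

```text
pics
scene [[437.18980444   0.         316.56297002]
 [  0.         437.18980444 240.87046907]
 [  0.           0.           1.        ]] [[-0.61270347 -0.79031169  0.00137475  0.47964681]
 [ 0.55297595 -0.42746056  0.71518883 -0.23448369]
 [-0.56463444  0.43895889  0.69892993 -0.74468787]
 [ 0.          0.          0.          1.        ]] dict_keys(['frame', 'depth', 'camera_matrix', 'view'])
side [[435.42994365   0.         319.8658484 ]
 [  0.         435.42994365 238.38798608]
 [  0.           0.           1.        ]] [[-0.2424061  -0.97016409 -0.00457401  0.36637445]
 [ 0.84579551 -0.21363609  0.4888656  -0.39943128]
 [-0.47525702  0.11463532  0.87234713 -0.73349513]
 [ 0.          0.          0.          1.        ]] dict_keys(['frame', 'depth', 'camera_matrix', 'view'])
{'time': 0.1, 'joint_pos': array([-5.66960597e-02,  9.18316326e-02,  1.23175837e+00, -4.40829740e-06,
        1.81983046e+00, -5.66533712e-02]), 'dq': array([-0.0012922 , -0.00370055, -0.00271989, -0.00071729,  0.0013087 ,
       -0.00039563]), 'joint_torque': array([ 2.46603209e-03, -4.47854412e+01, -4.07573140e+01,  6.99365954e-02,
        2.83264846e-02, -6.35370566e-05]), 'ee_pos': array([5.99741478e-01, 1.37990512e-05, 2.29595189e-01]), 'ee_rot': array([-6.80369994e-04,  7.07121961e-01,  7.07091010e-01, -6.10176749e-04]), 'ft_force': array([-0.07168427, -0.15712315,  0.03717785]), 'moment': array([0.00913612, 0.01250292, 0.03823249]), 'finger_force': 0.0, 'finger_gap': 0.08770799733544699}
```

View pics/scene0.png

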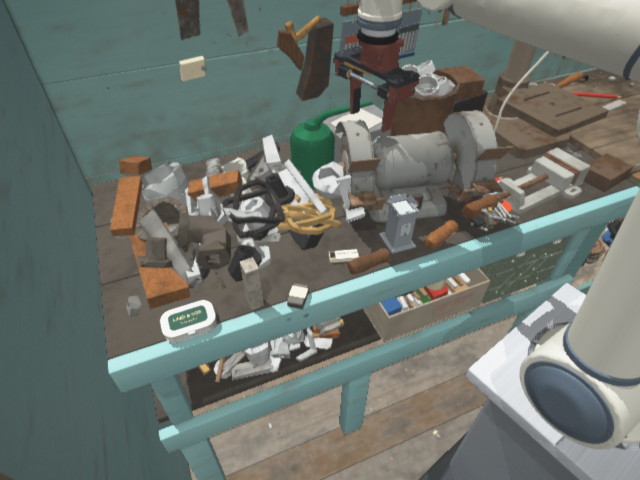

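View pics/side0.png

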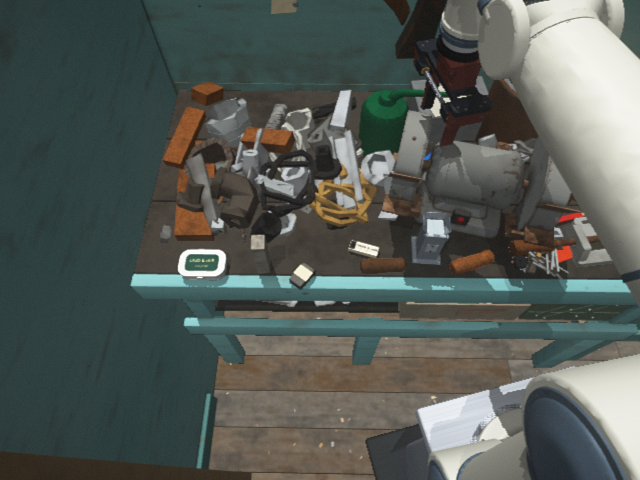

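The scene view shows the stone at about (251,282) with its top near (249,266), and the holder at (400,222). In the side view the stone's top is at (258,242) and the holder's mouth at (434,224). Next I'll turn these into points using depth.

```bash
cat > h.py <<'E'
import numpy as np, cv2
def cloud(d):
    K,V,z=d["camera_matrix"],d["view"],d["depth"]
    v,u=np.mgrid[:480,:640]
    c=np.stack([(u-K[0,2])/K[0,0]*z,-(v-K[1,2])/K[1,1]*z,-z,np.ones_like(z)],-1)
    P=(c@np.linalg.inv(V).T)[...,:3]; P[z<=0]=np.nan
    return P
def rect(p):
    (c,s,a)=cv2.minAreaRect((p[:,:2]*1000).astype(np.float32)); return np.round(c,1),np.round(s,1),round(a,1),len(p)
E
python3 - <<'E'
from h import *
rows=[]
for n,st,ho in (("scene",(250,280),(400,222)),("side",(258,243),(432,238))):
    d=np.load(n+"0.npz"); P=cloud(d)
    for nm,(u,v),lo,hi in (("stone",st,.1,.12),("holder",ho,.085,.12)):
        Q=P[v-45:v+35,u-28:u+28].reshape(-1,3)
        print(n,nm,"centre",P[v,u].round(3)); 
        for a,b in ((.02,.08),(lo,hi)):
            q=Q[(Q[:,2]>a)&(Q[:,2]<b)]
            q=q[np.linalg.norm(q[:,:2]-np.median(q[:,:2],0),axis=1)<.045] if len(q) else q
            if len(q)>3: print(a,b,rect(q),"z",np.percentile(q[:,2],[5,50,95]).round(4))
    for u,v in ([(298,295),(343,256),(187,320)] if n=="scene" else [(302,274),(364,248),(202,263)]): print(P[v,u].round(3))
    c=[cv2.resize(d["frame"][v-40:v+35,u-30:u+30],None,fx=6,fy=6,interpolation=cv2.INTER_CUBIC) for u,v in (st,ho)]
    rows.append(np.hstack(c))
cv2.imwrite("pics/crops.png",cv2.resize(np.hstack(rows),(800,250)))
E
```

```text
scene stone centre [0.482 0.385 0.087]
0.02 0.08 (array([556.2, 358.5]), array([61.8, 77.9]), 19.1, 631) z [0.0311 0.0591 0.0782]
0.1 0.12 (array([516.2, 376.9]), array([76.4, 29.8]), 0.7, 257) z [0.1021 0.1095 0.1112]
scene holder centre [0.434 0.05  0.077]
0.02 0.08 (array([493. ,  34.7]), array([26.7, 82. ]), 50.7, 153) z [0.0225 0.0496 0.0777]
0.085 0.12 (array([482.2,  25.9]), array([66.1, 89.6]), 71.2, 485) z [0.0906 0.1005 0.1126]
[0.447 0.306 0.018]
[0.476 0.166 0.014]
[0.521 0.504 0.023]
side stone centre [0.493 0.375 0.109]
0.02 0.08 (array([559.8, 358.2]), array([85.8, 51.1]), 73.2, 698) z [0.0301 0.059  0.0782]
0.1 0.12 (array([578.3, 377.5]), array([53. , 83.9]), 1.3, 539) z [0.1022 0.114  0.1186]
side holder centre [0.431 0.043 0.091]
0.02 0.08 (array([526.1,  -9.3]), array([88.5, 59.1]), 65.3, 630) z [0.0273 0.0352 0.0678]
0.085 0.12 (array([457.9,  36.8]), array([69.9, 63.1]), 74.7, 756) z [0.0908 0.0986 0.1084]
[0.453 0.303 0.015]
[0.48  0.16  0.014]
[0.526 0.499 0.021]
```

View pics/crops.png

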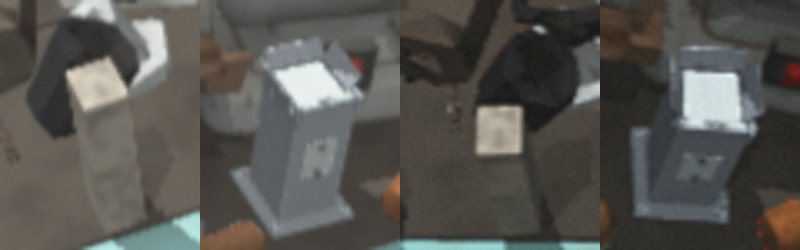

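Each crop shows the stone's pale square top, rotated little against the world axes. The holder crops show a bright flap with the lip around it; the low hinge side seems to be the near one. I'll take wrist views of both for the details.

Run:
```python
from bench import *
from h import *
q=[0,.70711,.70711,0]
for n,p in (("holder",[.42,.045,.30]),("stone",[.47,.375,.30])):
    move_to(p,q); hold(.3)
    d=get_image("wrist"); np.savez(f"w_{n}.npz",**d); cv2.imwrite(f"pics/w_{n}.png",d["frame"]); P=cloud(d)
    print(n,state()["time"],state()["ee_pos"].round(4),"cam",(-d["view"][:3,:3].T@d["view"][:3,3]).round(3),d["camera_matrix"][0,0])
    Q=P.reshape(-1,3)
    c=(.44,.045) if n=="holder" else (.493,.376)
    for lo,hi in ((.085,.096),(.096,.1035),(.1035,.108),(.108,.116)):
        s=Q[(Q[:,2]>lo)&(Q[:,2]<hi)&(np.hypot(Q[:,0]-c[0],Q[:,1]-c[1])<.045)]
        if len(s)>5: print(lo,hi,rect(s),s.mean(0).round(4))
```

```text
holder 1.2583 [0.4204 0.0448 0.2992] cam [0.42  0.111 0.453] 419.56749993860353
0.085 0.096 (array([446.6,  31.3]), array([43.4, 46.4]), 71.7, 155) [0.444  0.0255 0.0929]
0.096 0.1035 (array([447. ,  29.4]), array([47.9, 50.3]), 68.7, 2407) [0.4477 0.0296 0.099 ]
0.1035 0.108 (array([451.3,  31.9]), array([54.8, 53.8]), 72.9, 493) [0.4574 0.026  0.1057]
0.108 0.116 (array([456.1,  28.7]), array([56.6, 43.7]), 72.3, 427) [0.4595 0.0308 0.1095]
stone 2.875 [0.4703 0.3743 0.3004] cam [0.47  0.44  0.454] 419.56749993860353
0.085 0.096 (array([492.1, 384.5]), array([39.2, 18.4]), 27.1, 79) [0.494  0.3856 0.0909]
0.096 0.1035 (array([492.6, 385.4]), array([37.2, 17. ]), 24.9, 54) [0.4933 0.3859 0.1002]
0.1035 0.108 (array([496.7, 376.1]), array([26.1, 32.3]), 75.9, 44) [0.4972 0.384  0.1064]
0.108 0.116 (array([496.8, 375.6]), array([26.1, 32. ]), 78.0, 1154) [0.4966 0.3759 0.1099]
```

View pics/w_holder.png

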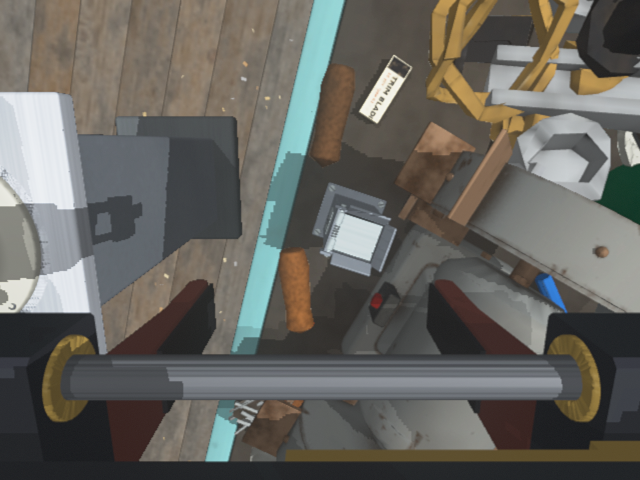

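View pics/w_stone.png

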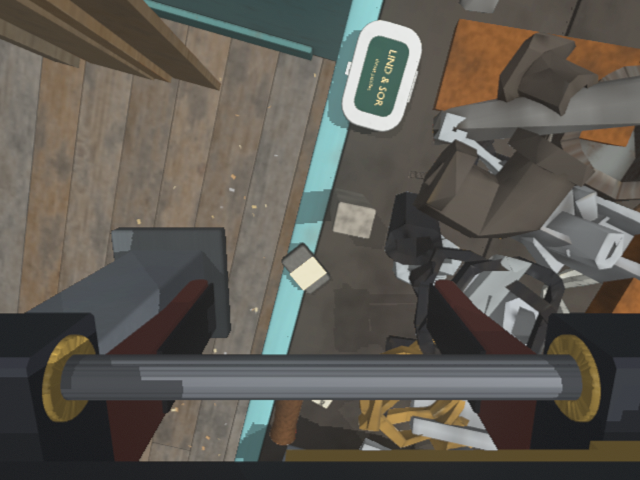

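The wrist views show the holder at about (355,238), with the flap bright and the hinge barrel on its left (robot) side, at (338,230). The stone's top is at (355,219) and measures 26.1 x 32.0 mm at z = 0.110, matching the given size. A dark object lies close to its right at (405,225). Before choosing the grasp direction I'll refine the holder and check the heights around both.

Run:
```python
from h import *
d=np.load("w_holder.npz"); P=cloud(d); g=d["frame"].astype(int)
m=(g.min(-1)>185)&(abs(P[...,2]-.099)<.006)&(np.hypot(P[...,0]-.447,P[...,1]-.03)<.04)
m=cv2.morphologyEx(m.astype(np.uint8),cv2.MORPH_OPEN,np.ones((3,3)))>0
print("flap white",rect(P[m]),P[m].mean(0))
a=np.radians(-18); R=np.array([[np.cos(a),np.sin(a)],[-np.sin(a),np.cos(a)]])
Q=P.reshape(-1,3); f=(np.abs(Q[:,2]-.002)<.004)&(np.hypot(Q[:,0]-.44,Q[:,1]-.03)<.07)
crop=d["frame"][175:285,300:410]; cv2.imwrite("pics/hcrop.png",cv2.resize(crop,(600,600),interpolation=cv2.INTER_CUBIC))
# z map in holder coords guess
c=np.array([.447,.0295])
def zmap(Q,c,a,half,step):
    R=np.array([[np.cos(a),np.sin(a)],[-np.sin(a),np.cos(a)]]); L=(Q[:,:2]-c)@R.T
    n=int(2*half/step); ij=np.floor((L+half)/step); ok=(ij>=0).all(1)&(ij<n).all(1)&np.isfinite(Q[:,2])
    Z=np.zeros((n,n)); i=ij[ok].astype(int); np.maximum.at(Z,(i[:,1],i[:,0]),Q[ok,2]); return (Z[::-1]*1000).round().astype(int)
print("holder map, rows y+ to y-, cols x- to x+ (4mm)"); print(zmap(Q,c,a,.036,.004))
S=[]
for n in("w_holder","w_stone","scene0","side0"):
    q=cloud(np.load(n+".npz")).reshape(-1,3); S.append(q[np.isfinite(q[:,2])])
A=np.vstack(S[:2])
print("holder surround 20mm");print(zmap(A,c,a,.16,.02))
print("stone surround");print(zmap(A,np.array([.4967,.3757]),np.radians(-13),.12,.015))
```

```text
flap white (array([448.4,  29.4]), array([33.2, 38.7]), 71.7, 1493) [0.44953435 0.02970941 0.09812187]
holder map, rows y+ to y-, cols x- to x+ (4mm)
[[390 406 408 408 408 408 406 400 400 399 393 392 353 353 351   1 109 110]
 [408 408 408 407 401 400 399   4   6   5 378 389 352   6   5   5 109 110]
 [406 400 400 399 101 110 111 111 111 111 344 384 376 112 111   7   7   7]
 [399   5  93 105 104 107 108 107 108 108 108 379 378 108 107 106 112   5]
 [  1   6   6 103 102 102 103 102 102 103 103 331 374 102 104 110 111   5]
 [  1   6   5 101 103 102 100  99  99  99  99  99 369 364 103 111 110   3]
 [  2   5   6 101 103 102  99  99  99  99 100 100 363 362 103 110 111   0]
 [  2   5   5 101 101 102 100  99  99 100  99 100  99 100 103 111 111   0]
 [  1   5   5 100 103 101  99  99  99 100  99 100 100  99 105 109 111   0]
 [  2   5   5 100 102 101  99  99 100  99  99 100  99  99 103 109 110   0]
 [  1   4   5 100 103 102  99  99  99  99  99  99 100  99 103 110 111   0]
 [  1   5   4 102 102 102  99  99  99  99  98  99  99 100 103 110 111   0]
 [  1   5   4 100 102 102  99  99 100  99  99  99 
[... 1882 characters left out ...]
 397   2 121 126 119 120 130]
 [  0   0 397   0 391 410 410 410 410 402  39 118 120 119 122 125]
 [  0 384 398 410 410 410 408 401 391 391  72  83  97 116 120 136]
 [  0   0 398 398   1   3 111 112 112 373  78  82 118 121 139 138]
 [  0   0   0 382   2   2   2   1   0   0  73  71 125 140 139 129]
 [  0   0   0   0   1   3   3   2   2   2  64 107 121 116 138 124]
 [  0   0   0   0   2  19  16   4   2   2   2   2 116 117  48 118]
 [  0   0   0   0  19  19  20  19   3   3   3   2 116 131   0  30]
 [  0   0   0   0  19  19  19  19  16   2   2   2 114 128 121   0]
 [  0   0   0   0   2  19  19  19   2   1   2   2   3 120 121  80]
 [  0   0   0   0   3   2  17   2   2   2   2   2 100 101  96   3]]
```

View pics/hcrop.png

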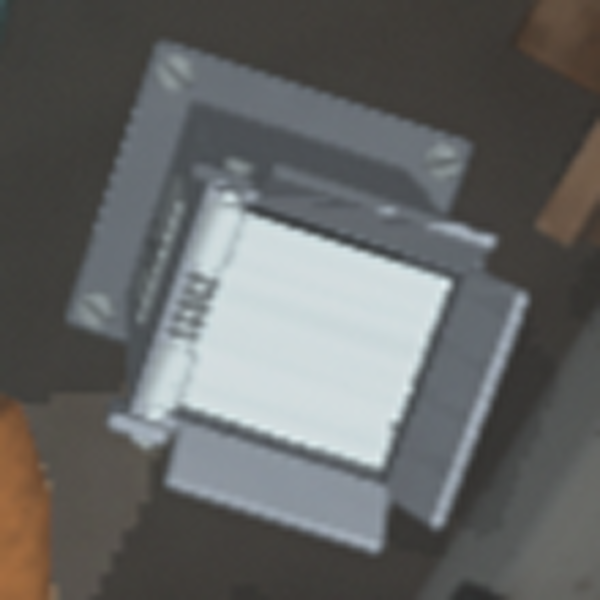

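The flap measures 33 x 38.7 mm at z = 0.098, with its hinge on the robot side, so the holder's x axis is at about -18° and its origin at about (0.449, 0.029). A wheel guard 0.213 high stands close to its +x side. I'll grip the 32 mm width with the hand leaned back 28° about the closing axis, so the body stays clear of the grinder. First, an IK check.

```bash
cat >> h.py <<'E'
from scipy.spatial.transform import Rotation as Ro
LEAN=np.radians(28); AS=-13.; AH=71.8; C=np.array([.4492,.0291]); ax=np.radians(-18.2)
HX=np.array([np.cos(ax),np.sin(ax)]); HY=np.array([-HX[1],HX[0]])
STONE=np.array([.4967,.3757,.107])
def pose(grasp,ang,sgn,lean=LEAN):
    """TCP pose for a grasp point; ang = direction (deg) of the closing line, lean towards ang+90"""
    y=np.array([np.cos(np.radians(ang)),np.sin(np.radians(ang)),0]); L=np.array([-y[1],y[0],0])
    z=-np.cos(lean)*np.array([0,0,1])-np.sin(lean)*L; y=sgn*y
    q=Ro.from_matrix(np.c_[np.cross(y,z),y,z]).as_quat(scalar_first=True)
    return np.asarray(grasp)+.011*z,q
def hg(x,y,z): return np.r_[C+x*HX+y*HY,z]
E
python3 - <<'E'
from bench import *
from h import *
for s in(1,-1):
    for n,g,a in (("pre",STONE+[0,0,.07],AS),("grasp",STONE,AS),("lift",STONE+[0,0,.14],AS),("above",hg(.0055,0,.26),AH),("in",hg(.0055,0,.15),AH),("deep",hg(.0055,0,.125),AH)):
        r=inverse_kinematics(*pose(g,a,s)); print(s,n,None if r is None else np.round(r,2))
E
```

```text
1 pre [ 0.74  0.51  0.92 -0.32  2.11  0.85]
1 grasp [ 0.74  0.52  1.02 -0.3   1.99  0.89]
1 lift [ 0.74  0.52  0.78 -0.35  2.23  0.8 ]
1 above [ 0.13 -0.7   1.91 -0.21  1.49 -1.15]
1 in [ 0.13 -0.74  2.12 -0.21  1.32 -1.11]
1 deep [ 0.13 -0.74  2.17 -0.22  1.28 -1.1 ]
-1 pre [ 0.74  0.51  0.92 -0.32  2.11 -2.29]
-1 grasp [ 0.74  0.52  1.02 -0.3   1.99 -2.25]
-1 lift [ 0.74  0.52  0.78 -0.35  2.23 -2.34]
-1 above [ 0.13 -0.7   1.91 -0.21  1.49  1.99]
-1 in [ 0.13 -0.74  2.12 -0.21  1.32  2.03]
-1 deep [ 0.13 -0.74  2.17 -0.22  1.28  2.04]
```

Run:
```python
from bench import *
from h import *
print(state()["time"])
move_to(*pose(STONE+[0,0,.07],AS,1))
p,q=pose(STONE,AS,1); move_l(p,.08); f0=state(); 
close(); hold(.2); s=state(); print("gap",s["finger_gap"],"ff",s["finger_force"],"ft",f0["ft_force"].round(2),s["ft_force"].round(2))
d=get_image("wrist"); cv2.imwrite("pics/grasp.png",d["frame"])
move_l(p+[0,0,.03],.06); move_l(p+[0,0,.19],.2); hold(.3)
s=state(); print("lift",s["finger_gap"],s["ft_force"].round(2),s["ee_pos"].round(3),s["time"])
d=get_image("side"); P=cloud(d); cv2.imwrite("pics/lift.png",cv2.resize(d["frame"][100:300,150:400],(750,600)))
```

```text
2.875
gap 0.031994467988751704 ff 29.888888597488403 ft [-0.38  0.86  0.29] [ 0.49 -0.44 -0.7 ]
lift 0.03194923544232196 [ 0.33 -0.47 -3.03] [0.495 0.371 0.286] 7.55
```

View pics/lift.png

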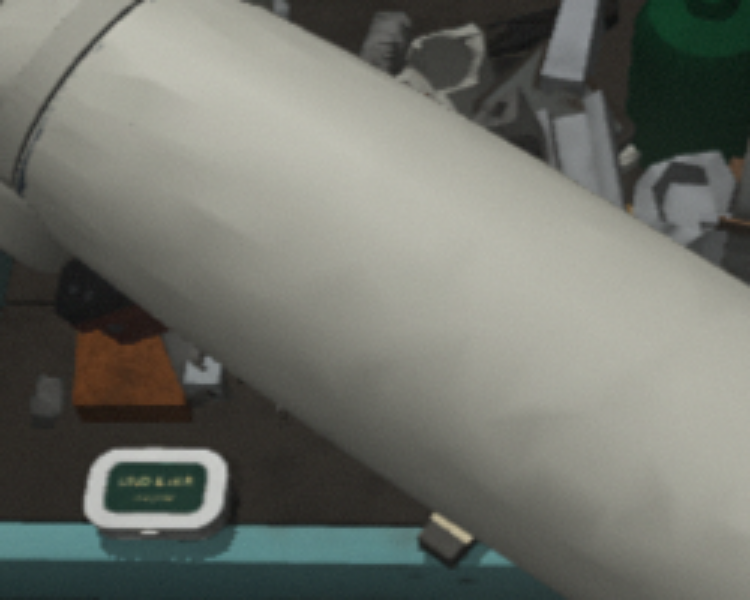

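The arm hides the stone in the side view, but the 32.0 mm gap and about 3.3 N of weight confirm the grasp. Tin and sanding block have not moved. Next I'll carry it over the holder and look again.

Run:
```python
from bench import *
from h import *
move_to(*pose([.45,.22,.29],AS+42,1))
move_to(*pose(hg(.0055,0,.27),AH,1))
p,q=pose(hg(.0055,0,.235),AH,1); move_l(p,.08,q); hold(.3)
s=state(); print(s["finger_gap"],s["ft_force"].round(2),(s["ee_pos"]-p).round(4),s["time"])
ims=[]
for n in("wrist","scene"):
    d=get_image(n); np.savez(f"ab_{n}.npz",**d); P=cloud(d)
    f=d["frame"] if n=="wrist" else d["frame"][120:270,310:510]
    ims.append(cv2.resize(f,(400,300)))
    Q=P.reshape(-1,3)
    L=np.c_[(Q[:,:2]-C)@HX,(Q[:,:2]-C)@HY,Q[:,2]]
    near=(np.hypot(L[:,0]-.005,L[:,1])<.05)
    for lo,hi in((.1025,.114),(.135,.165),(.165,.195)):
        t=L[near&(Q[:,2]>lo)&(Q[:,2]<hi)]
        if len(t)>10: print(n,lo,hi,len(t),"x",np.percentile(t[:,0],[2,50,98]).round(4),"y",np.percentile(t[:,1],[2,50,98]).round(4),rect(t),"zmin",t[:,2].min().round(4))
cv2.imwrite("pics/above.png",np.hstack(ims))
```

```text
0.03236457021615834 [ 0.28  0.75 -2.78] [ 0.0001 -0.      0.0006] 10.375
wrist 0.1025 0.114 1791 x [-0.0226  0.0025  0.0319] y [-0.0263  0.0208  0.0405] (array([3.8, 8.1]), array([60.1, 70.1]), 0.1, 1791) zmin 0.1025
wrist 0.135 0.165 2054 x [-0.0088 -0.0081 -0.007 ] y [-0.0154 -0.0003  0.0153] (array([-7.7, -0.1]), array([ 3. , 32.2]), 1.0, 2054) zmin 0.135
wrist 0.165 0.195 2864 x [-0.009  -0.0081 -0.0069] y [-0.0156 -0.0003  0.015 ] (array([-7.9, -0.3]), array([ 3.5, 32.2]), 0.8, 2864) zmin 0.165
scene 0.1025 0.114 163 x [-0.0226  0.0158  0.0327] y [-0.0245  0.0047  0.0399] (array([4.9, 8. ]), array([60. , 69.5]), 0.9, 163) zmin 0.1025
scene 0.135 0.165 237 x [-0.0092 -0.0066  0.0155] y [-0.0134  0.0099  0.0177] (array([-3.3,  7.2]), array([39.3, 22.3]), 54.1, 237) zmin 0.1354
scene 0.165 0.195 263 x [-0.0095 -0.0067  0.0151] y [-0.0136  0.0091  0.0175] (array([-2.9,  7.2]), array([39.6, 22.6]), 51.7, 263) zmin 0.165
```

View pics/above.png

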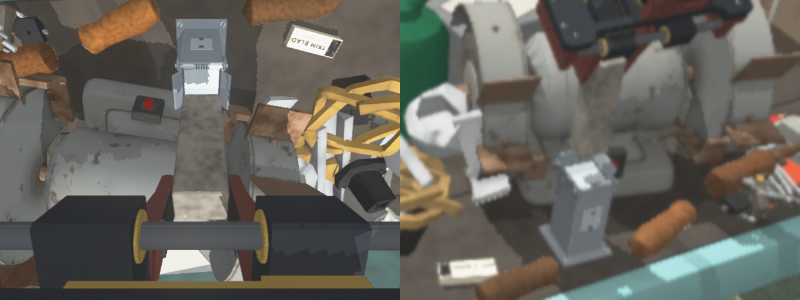

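The stone hangs vertical over the mouth. Its hinge-side face is at x = -8.1 mm at both heights, so its middle is at about +4.9 mm, with y at about -0.2 mm. Now the insertion, with force feedback.

Run:
```python
from bench import *
from h import *
hold(.2); f0=np.mean([state()["ft_force"] for _ in range(3)],0); np.save("f0.npy",f0)
x,y=.0055,0.; zf=.128
def F():
    f=state()["ft_force"]-f0; return np.array([f[:2]@HX,f[:2]@HY,f[2]])
def go(v=.03): move_l(pose(hg(x,y,zf+.107),AH,1)[0],v)
zf=.114; go(.05); print(F().round(2))
while zf>.056:
    zf-=.002; go(); f=F(); print(round(zf,3),f.round(1),round(x,4),round(y,4))
    if f[0]<-3: x-=.0005
    elif f[0]>7: x+=.0005
    if abs(f[1])>3: y+=.0005*np.sign(f[1])
    if f[2]>6 or np.hypot(*f[:2])>12: print("STOP"); break
print(state()["time"],state()["ee_pos"])
np.save("xyz.npy",[x,y,zf])
```

```text
[-0.17 -1.15 -0.24]
0.112 [ 0.  -0.5  0.5] 0.0055 0.0
0.11 [ 0.4 -1.  -0.2] 0.0055 0.0
0.108 [-0.2 -1.5 -1.1] 0.0055 0.0
0.106 [ 0.5  0.  -0.3] 0.0055 0.0
0.104 [-0.4 -1.3 -0.2] 0.0055 0.0
0.102 [-0.8 -0.3  0.8] 0.0055 0.0
0.1 [-0.1 -0.5  0.7] 0.0055 0.0
0.098 [-1.8 -0.3 -0.6] 0.0055 0.0
0.096 [-0.9 -0.5  4.6] 0.0055 0.0
0.094 [-1.2 -1.5  6.3] 0.0055 0.0
STOP
13.6083 [0.45954115 0.0256858  0.1919912 ]
```

6 N vertical with no side force and a soft rise fits the flap, since the stone pushes on it near the hinge. I'll carry on with a higher threshold, still watching for a stiff rise.

Run:
```python
from bench import *
from h import *
f0=np.load("f0.npy"); x,y,zf=np.load("xyz.npy")
def F():
    f=state()["ft_force"]-f0; return np.array([f[:2]@HX,f[:2]@HY,f[2]])
def go(v=.025): move_l(pose(hg(x,y,zf+.107),AH,1)[0],v)
hold(.2); print(F().round(1)); last=F()[2]
while zf>.053:
    zf-=.001 if zf>.085 else .002; go(); f=F(); print(round(zf,3),f.round(1),round(x,4),round(y,4))
    if f[0]<-3: x-=.0005
    elif f[0]>7: x+=.0005
    if abs(f[1])>3: y+=.0005*np.sign(f[1])
    if f[2]>13 or f[2]-last>4.5 or np.hypot(*f[:2])>12: print("STOP"); break
    last=f[2]
print(state()["time"],state()["ee_pos"],state()["finger_gap"])
np.save("xyz.npy",[x,y,zf])
```

```text
[-0.3 -1.2  6.6]
0.093 [-1.9 -1.3  7.7] 0.0055 0.0
0.092 [-0.5 -1.4  8.8] 0.0055 0.0
0.091 [-0.7 -1.4  9.3] 0.0055 0.0
0.09 [-0.4 -0.6  9. ] 0.0055 0.0
0.089 [ 0.4 -0.6  8.3] 0.0055 0.0
0.088 [-0.  -0.1  7.5] 0.0055 0.0
0.087 [1.2 1.  8.2] 0.0055 0.0
0.086 [2.  0.3 8.1] 0.0055 0.0
0.085 [2.3 1.1 7.8] 0.0055 0.0
0.083 [2.7 0.6 7. ] 0.0055 0.0
0.081 [4.5 0.6 6.8] 0.0055 0.0
0.079 [ 3.2 -0.4  6.2] 0.0055 0.0
0.077 [ 3.  -0.1  5.9] 0.0055 0.0
0.075 [ 3.  -0.4  3.8] 0.0055 0.0
0.073 [2.9 0.3 4.3] 0.0055 0.0
0.071 [ 3.1 -0.2  3.7] 0.0055 0.0
0.069 [3.4 0.  2.8] 0.0055 0.0
0.067 [3.9 0.3 2.1] 0.0055 0.0
0.065 [ 2.4 -0.7  3.1] 0.0055 0.0
0.063 [ 4.5 -0.2  2.6] 0.0055 0.0
0.061 [3.3 0.7 1.4] 0.0055 0.0
0.059 [ 3.1 -0.6  0.7] 0.0055 0.0
0.057 [ 3.4 -0.1  1.4] 0.0055 0.0
0.055 [ 3.7 -1.6  1.4] 0.0055 0.0
0.053 [ 4.3 -0.1 -0.1] 0.0055 0.0
20.0583 [0.45927734 0.02577623 0.15004767] 0.03209685607224938
```

The flap is open (side push of 3–4 N, friction of about 1 N). Now I'll feel for the pad in 1 mm steps.

Run:
```python
from bench import *
from h import *
f0=np.load("f0.npy"); x,y,zf=np.load("xyz.npy")
def F():
    f=state()["ft_force"]-f0; return np.array([f[:2]@HX,f[:2]@HY,f[2]])
def go(v=.02): move_l(pose(hg(x,y,zf+.107),AH,1)[0],v)
zc=None
while zf>.020:
    zf-=.001; go(); f=F(); print(round(zf,3),f.round(1))
    if f[2]>3.5 and zc is None: hold(.1); zc=zf+.001 if F()[2]>3 else None
    if f[2]>13.5 or np.hypot(*f[:2])>14: break
    if zc and zc-zf>.0065: break
hold(.5); print("pressed",F().round(1),"contact",zc,"zf",zf,state()["ee_pos"],state()["finger_gap"],state()["time"])
np.save("xyz.npy",[x,y,zf])
d=get_image("scene"); cv2.imwrite("pics/press.png",cv2.resize(d["frame"][120:270,310:510],(800,600)))
```

```text
0.052 [3.4 0.4 0.2]
0.051 [2.9 0.3 1.5]
0.05 [ 3.3 -0.1  1.2]
0.049 [3.5 0.3 0.7]
0.048 [ 4.6 -0.7  1.7]
0.047 [ 3.6 -0.2  0.8]
0.046 [ 3.5 -0.5  1.7]
0.045 [4.2 0.  1.7]
0.044 [ 3.3 -0.2  2.7]
0.043 [ 3.  -0.9  3. ]
0.042 [ 2.2 -1.   5.6]
0.041 [ 2.1 -1.5  7.5]
0.04 [ 2.  -0.9  8.4]
0.039 [ 1.5 -2.2 10.4]
0.038 [ 0.4 -1.3 11.3]
0.037 [-1.  -1.7 13.5]
pressed [ 0.8 -2.3 13.3] contact 0.04299999999999994 zf 0.036999999999999936 [0.45983955 0.02566229 0.13622091] 0.03256374626841128 24.6583
```

View pics/press.png

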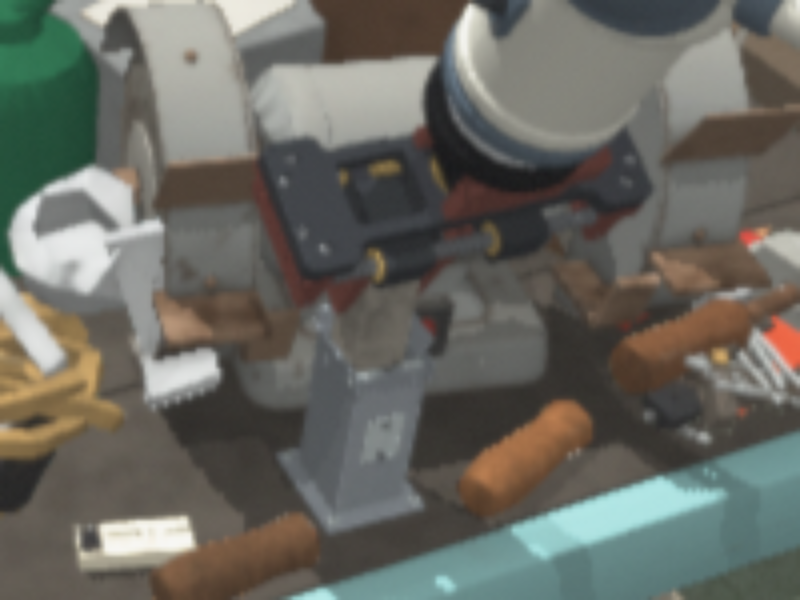

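The stone stands in the well with the fingers on its top, clear of the lip; the flap is out of sight. The pad was felt at a foot height of about 43 mm, and 13 N is on it. Before opening, I'll check that the fingers' opening sweep misses the grinder guard and tool rest, and press a little more to reach 15 N.

Run:
```python
from bench import *
from h import *
Q=cloud(np.load("w_holder.npz")).reshape(-1,3); L=np.c_[(Q[:,:2]-C)@HX,(Q[:,:2]-C)@HY,Q[:,2]]
for ylo in (.028,.034,.040,.046,.052):
    for zl in (.112,.125,.14,.16):
        t=L[(L[:,1]>ylo)&(L[:,1]<ylo+.008)&(L[:,2]>zl)&(L[:,2]<.25)&(L[:,0]>-.03)]
        print(ylo,zl,t[:,0].min().round(4) if len(t) else None,end=" | ")
    print()
f0=np.load("f0.npy"); x,y,zf=np.load("xyz.npy")
def F():
    f=state()["ft_force"]-f0; return np.array([f[:2]@HX,f[:2]@HY,f[2]])
zf-=.001; move_l(pose(hg(x,y,zf+.107),AH,1)[0],.02); hold(.6); print("press",F().round(1))
for i in range(7):
    zf+=.001; move_l(pose(hg(x,y,zf+.107),AH,1)[0],.02); hold(.1); f=F(); print(round(zf,3),f.round(1))
    if f[2]<5: break
np.save("xyz.npy",[x,y,zf]); print(state()["time"])
```

```text
0.028 0.112 0.1062 | 0.028 0.125 0.1062 | 0.028 0.14 0.1062 | 0.028 0.16 0.1062 | 
0.034 0.112 0.0757 | 0.034 0.125 0.0757 | 0.034 0.14 0.0757 | 0.034 0.16 0.0757 | 
0.04 0.112 0.04 | 0.04 0.125 0.04 | 0.04 0.14 0.04 | 0.04 0.16 0.04 | 
0.046 0.112 0.0167 | 0.046 0.125 0.0292 | 0.046 0.14 0.0292 | 0.046 0.16 0.0292 | 
0.052 0.112 0.0113 | 0.052 0.125 0.0302 | 0.052 0.14 0.0302 | 0.052 0.16 0.0302 | 
press [-0.3 -1.6 14.9]
0.037 [ 0.5 -0.9 12.1]
0.038 [ 1.4 -1.6  9.1]
0.039 [ 2.3 -0.2  7.9]
0.04 [ 3.5 -0.   7. ]
0.041 [ 5.1 -0.2  4.2]
27.3083
```

The sweep is clear: the guard above z = 0.125 starts 29 mm out, and the tool rest tops out near 0.118, below the tips at 0.1265. The stone was pressed with 14.9 N and the load then eased. Now I'll release, back off along the fingers and look.

Run:
```python
from bench import *
from h import *
gripper_open(); hold(.3); x,y,zf=np.load("xyz.npy")
p,q=pose(hg(x,y,zf+.107),AH,1); z=Ro.from_quat(q,scalar_first=True).as_matrix()[:,2]
print(state()["finger_gap"],(state()["ft_force"]-np.load("f0.npy")).round(1))
move_l(p-.08*z,.08); move_l(p-.08*z+[0,0,.06],.1); hold(.3)
ims=[]
for n in("wrist","scene"):
    d=get_image(n); P=cloud(d); Q=P.reshape(-1,3)
    L=np.c_[(Q[:,:2]-C)@HX,(Q[:,:2]-C)@HY,Q[:,2]]
    t=L[(np.hypot(L[:,0]-.005,L[:,1])<.03)&(L[:,2]>.118)&(L[:,2]<.17)]
    top=t[t[:,2]>np.percentile(t[:,2],98)-.004]
    print(n,len(t),"top z",np.percentile(t[:,2],[50,90,98]).round(4),rect(top),top.mean(0).round(4))
    fce=t[(t[:,2]<.142)&(t[:,0]<-.004)]
    for lo in(.12,.13,.14): k=t[(t[:,2]>lo)&(t[:,2]<lo+.005)]; print(lo,len(k),np.median(k[:,0]).round(4) if len(k) else "")
    f=d["frame"] if n=="wrist" else d["frame"][120:270,310:510]
    ims.append(cv2.resize(f,(400,300)))
cv2.imwrite("pics/final.png",np.hstack(ims)); print(state()["time"])
```

```text
0.0879477378029411 [-0.2 -0.9  4. ]
wrist 2796 top z [0.1501 0.1515 0.1519] (array([ 6.4, -0.3]), array([32., 27.]), 89.5, 1634) [ 0.0053 -0.0004  0.1508]
0.12 185 -0.0061
0.13 187 -0.006
0.14 205 -0.006
scene 372 top z [0.1426 0.1518 0.1529] (array([6.6, 1.1]), array([33.2, 26.5]), 89.2, 133) [0.0058 0.0015 0.1512]
0.12 35 -0.0051
0.13 41 -0.005
0.14 39 -0.0048
30.8833
```

View pics/final.png

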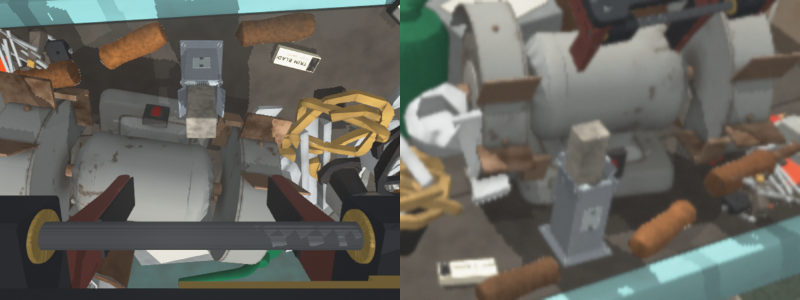

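The stone stands upright in the holder, past the flap, with its top at z = 0.151. The foot is therefore at about 0.041, roughly 2 mm below first pad contact, and the hand is clear. Handing in.

```bash
python3 -c "
from bench import *
hold(.5); print(job_done())"
```

```text
the job is handed in; nothing more can be done
None
```

The whetstone stands upright in the holder, released on the sprung pad after a 14.9 N press, and the job is handed in at about 31 s; the interface gave no verdict.

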